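# Fit the bangle former on the bender and latch it

### The job

Take the blue bangle former out of the pink box and fit it on the bender's keyed spindle so that it sits fully home; then press the bender's red lever down until it clicks over and stays down by itself. In the box there is finger room only at the former's two ends and on the bender only at its two long sides, so set the former down on the bench on the way and take it again across its long sides. Leave the grey former and everything else on the table where it is.

Things in the scene. Friction and masses are not known exactly. Their poses are not given: they have to be found in the camera images.
- blue_former: Bangle former, 0.28 kg: blue upright block, x -30..30, y -21..21, z 0..45 mm, on an aluminium flange x -36..55, y -26..26, z 0..10 mm (long lip at +x). Origin: on the axis of its vertical bore, at the underside; z up. White lines on block and lip mark the keyway side (+x). Starts in one compartment of the pink box, its x along the box's x within 0.04 rad.
- grey_former: Grey former of the same shape and axes, in the other compartment; to be left there.
- pink_box: Fixed pink open box 156 (x) by 131 (y) by 45 mm high, walls and floor 5 mm, divider along x at y = 0; two compartments 58 mm wide, centres at y = +-31.5 mm. Origin: centre of the underside. A former's long sides are about 8 mm from the walls there (no room for fingers); its +-x ends are free (30 mm or more from block to wall).
- mat: Thin grey work mat 150 (x) by 160 (y) by 3 mm, fixed, free of things: a handy place to set the former down. Origin: centre of the underside.
- bender: Fixed bangle bender: grey base plate x -75..188, y -55..55 mm, 15 mm high. Origin: on the spindle axis at the bench surface; z up. Dark stop block at x -62..-42, y -22..22 mm, up to z = 65 mm (pin to 71). The lever is on the +x side, so fingers have room only at +-y of the spindle.
- spindle_foot (a point): Foot of the spindle on the base plate, 15 mm above the bench; axes as the bender's. Round steel post 18 mm thick, 42 mm high, its top 8 mm tapering to 8 mm. A brass key 8 mm wide on its +x side reaches out to x = 15 mm and up to z = 26 mm. Former home: its origin here, axes alike (keyway over key within 0.15 rad, clearance about 2 mm each side).
- press_spot (a point): Fixed point in the bender's frame at x = 90, y = 0, z = 40 mm. Shut fingertips pushed straight down the vertical line through it meet the raised lever about 105 mm above the bench and carry it past its detent; with the lever down its red top there is 42 mm above the bench.
- lever (a joint): Lever angle, rad: 0 raised 43 degrees (start), 0.75 level, fully down. Hinge along the bender's y at x = 148, z = 33 mm; it reaches 110 mm towards the spindle, bar 18 mm wide. Its spring lifts it back to 0 if let go before about 0.4; past that it snaps down and stays. It takes about 5 to 8 N.
- lever_pad (a point): Point on top of the red pad (24 mm wide) on the lever, 76 mm from its hinge; moves with the lever. When the lever is down, its bar is 2 mm above the flange of a former that is home; a former resting on top of the key keeps it from going fully down.
- bead_jar: Bystander: closed round jar of beads, 64 mm diameter, 75 mm high, loose, beyond the mat. Origin: centre of its underside.
- pliers: Bystander: pliers with blue handles, about 175 mm long, 14 mm high, lying loose between the robot and the mat. Origin under the middle of the tool.
- glass_bowl: Bystander: glass bowl, 110 mm diameter, 50 mm high, loose, at the left. Origin: centre of its underside.
- ring_mandrel: Bystander: steel tapered mandrel standing upright on its 44 mm foot, 200 mm high, loose, at the right. Origin: centre of its underside.
- brush_cup: Bystander: white ceramic cup, 72 mm diameter, 90 mm high, loose, far right. Origin: centre of its underside.
- polish_block: Bystander: dusky pink polishing block 90 by 50 by 30 mm, loose, far left. Origin: centre of its underside.
- blue_keyway (a point): Middle of the mouth of the blue former's keyway, on the underside, 14 mm from its origin along +x. The bore goes right through the former: eight-sided, 22 mm across flats, with this keyway, a slot 12 mm wide, reaching out to x = 17 mm.
There are look-alikes about, which are no part of the job. Of the things that look like the blue_former, the smallest one is meant.

How it is judged:
On the way:
1. the blue former sits fully home on the keyed spindle (horizontal distance between blue_former and spindle_foot below 0.005 m and z of blue_former in the frame of spindle_foot below 0.003 m and angle between the x axis of blue_former and the x axis of spindle_foot, either way round below 0.3 rad), for 0.2 s.
At the end, for the whole second after the job is handed in: The blue former is home on the bender's spindle, keyway over the key (within 5 mm sideways and 3 mm of height, upright within 0.06 rad), at rest, and the lever is down and stays down by itself (above 0.65 rad) (all of step 1 and angle between blue_former's own z axis and vertical below 0.06 rad and linear speed of blue_former below 0.01 m/s and value of joint lever above 0.65 rad); the robot touches nothing.
It fails at once if the grey former was taken or shifted by more than 30 mm (distance of grey_former from where it was at the start of the episode above 0.03 m).
It fails at once if a bystander on the table was knocked more than 40 mm from its place or over (distance of any of bead_jar, pliers, glass_bowl, ring_mandrel, brush_cup, polish_block from where it was at the start of the episode above 0.04 m or angle between any of bead_jar, ring_mandrel, brush_cup's own z axis and vertical above 0.5 rad).
It also fails if it takes over 67 s, if anything falls off the work surface, if the arm or the gripper's body presses on something with over 40 N, if the wrist force passes 120 N, or if a joint passes its speed limit or range.

### The arm

A 6-joint arm with a two-finger parallel gripper is mounted at the origin on the work surface. World frame = base frame: x ahead of the robot, y to its left, z up, the work surface at z = 0. Lengths are in m, angles in rad, forces in N, time in s.
With the tool pointing down it reaches from about 0.375 to 0.975 m from the base axis. Payload 3.8 kg.
Tool frame: the origin (TCP) lies at the very end of the fingers, on their centre line; the grasp point (between the pads) lies 19 mm behind it; z points along the fingers, y is the line along which they close (so a half turn about z gives the same grasp; the last joint's range is limited). The gripper opens to 85 mm and grips with 20 to 120 N. Pads are 22 mm wide; open, the fingers measure 114 mm over their backs; the gripper's body (76 mm by 85 mm) begins 54 mm behind the grasp point. The pads swing forward as they close: fully open they stand 13 mm farther back than shut.
Start: joints at [-1.194, 0.264, 1.604, -0, 1.274, -0.037], TCP at [0.271, -0.618, 0.231] pointing down, gripper open.
Joint ranges: [-2.63, 2.63], [-0.94, 2.18], [0.31, 2.57], [-1.31, 4.45], [0, 2.66], [-2.55, 2.55]. Speed limits (rad/s): [2.57, 2.57, 3.14, 3.14, 3.14, 3.14].

### API

Orientations are given as a rotation vector (axis times angle).
In Python, from workcell import * gives the robot as it stands.
- The arm moves only by the shell command python3 -m crank 'ROWS' [OPENING] [FORCE]. ROWS is JSON, a list that holds one entry, the list of rows, each a list of 6 numbers: the shift along the tool's x, y, z in cm, then the turn, a rotation vector about the tool's x, y, z in rad. In form: [[[dx, dy, dz, ax, ay, az], ...]]. A call has 1 to 8 rows; each row shifts and turns the commanded pose from where the row before left it, along the tool's axes as they then stand; what a row does not reach is not made up. A row lasts 1/12 s, in which the tool goes at most 41.7 mm and 7.16 degrees, less where a joint would pass 70% of its speed; a pose out of reach is approached as far as the arm can. A call with a gripper value outside its range is refused whole. OPENING is the finger opening in cm, from 0 to 8.54, set as the call begins (- or left out, the last holds). The fingers move at their own pace and stop on an object; FORCE is the grip in N (left out, the last holds). Time passes only in rows, so rows that do not move let the fingers close. It gives the time, the measured TCP pose, the force, the opening and the grip force at its end, in the units of the state.
- read_state(): the state, without advancing time (a new reading comes with each control period).
- read_camera(name): name is "side" or "top" or "wrist"; returns the picture (384x512x3 uint8, blue, green, red); there is no depth.
- camera_model(name): a dict with "camera_matrix" (3x3 intrinsics, pixels), "k1" (the pictures are not rectified: a ray, as slopes to the right and down, at radius r is drawn at 1 + k1 r^2 times it, then the intrinsics apply), "R" (3x3) and "t" (3): a world point X has camera coordinates R X + t. Camera axes: x right, y down, z forward; pixel columns grow to the right and rows downward; lengths in m; the calibration is good to about 2 mm. A picture is of the moment at which its call begins: read the wrist's pose just before it. camera_model takes no time and is no camera call; for the wrist camera it gives the pose at the moment of the call.
- finish_job(): hands the job in; it is judged then, once.
The state is a dict: "time": time; "q": joint angles; "joint_vel": joint speeds; "joint_torque": joint torques, N m; "tool_pos": TCP position; "tcp_rot": TCP orientation; "wrist_force": force on the tool from outside, world axes, zero at the start; "torque": the same for the moment, N m; "width": opening from 0.0 (shut) to 1.0 (fully open); "grip_force": force on a finger pad.
Only numpy, scipy, OpenCV 4.12 (cv2) and the standard library are available. Lean on these libraries where they do the work, as an engineer would, in place of code of your own. Each camera call takes 0.05 s, during which the arm holds its last target. There are 200 camera calls.

## Working session

There is one attempt and no reset: what is moved stays moved. The work goes in short steps, Python scripts to look and compute and a shell command to move; the robot and the scene stay as the last step left them, time stands still between calls to the robot, and variables do not carry over. Pictures are saved under pics/ and viewed, at most 12 in all, crops included, and the job is handed in when it is done.

```bash
mkdir -p pics; ls; python3 - <<'E'
from workcell import *
import cv2
s=read_state();print({k:s[k] for k in('time','tool_pos','tcp_rot','width','wrist_force')})
for n in('top','side'):
    cv2.imwrite(f'pics/{n}0.png',read_camera(n)); m=camera_model(n);print(n,m)
E
```

```text
pics
{'time': 0.0, 'tool_pos': array([ 0.27113179, -0.61734872,  0.22995708]), 'tcp_rot': array([-3.07242389e+00, -6.44924565e-01,  6.18280902e-04]), 'width': 0.9969826070684681, 'wrist_force': array([ 0.3152262 ,  0.1310501 , -0.02101269])}
top {'camera_matrix': array([[367.80569882,   0.        , 253.78714657],
       [  0.        , 367.80569882, 184.52775133],
       [  0.        ,   0.        ,   1.        ]]), 'k1': 0.022070155343821205, 'R': array([[ 4.46755009e-03, -9.99767378e-01, -2.11005172e-02],
       [-9.84766518e-01, -7.30698764e-04, -1.73880333e-01],
       [ 1.73824466e-01,  2.15559020e-02, -9.84540704e-01]]), 't': array([-2.34622262e-04,  5.09358750e-01,  1.27064044e+00])}
side {'camera_matrix': array([[361.47343185,   0.        , 249.36869987],
       [  0.        , 361.47343185, 195.77803718],
       [  0.        ,   0.        ,   1.        ]]), 'k1': -0.039291749248237175, 'R': array([[-0.99818114, -0.05942947,  0.01012668],
       [-0.04886656,  0.6992343 , -0.71322048],
       [ 0.03530539, -0.71241809, -0.7008666 ]]), 't': array([0.50428158, 0.0854867 , 1.12221018])}
```

View pics/top0.png

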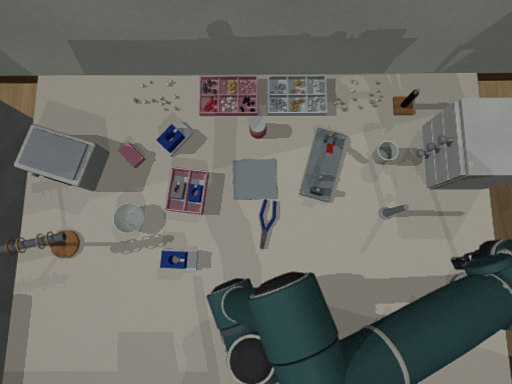

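View pics/side0.png

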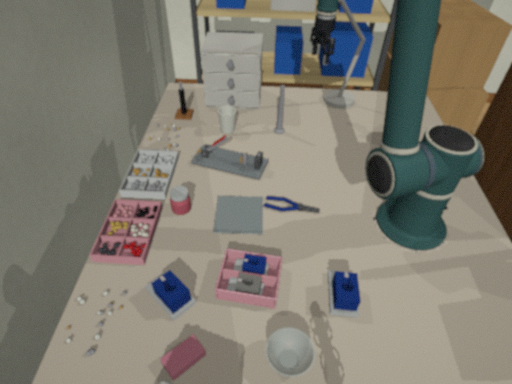

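Things that look like the blue former in the top view: (174,138), (179,259) and (196,191). Only the one at (196,191) is in the pink box, and it is the smallest, so I choose that one. The grey former is at (179,188), the mat at (255,179), the bender around (324,165) and the lever pad at (330,148). Next I check it in a close crop.

```bash
cat > h.py <<'E'
from workcell import *
import cv2, numpy as np
from scipy.spatial.transform import Rotation as Ro
def dist(m):return np.array([m['k1'],0,0,0,0.])
def ray(m,px):
    # px Nx2 -> origin, dirs
    p=cv2.undistortPoints(np.float64(px).reshape(-1,1,2),m['camera_matrix'],dist(m)).reshape(-1,2)
    d=np.c_[p,np.ones(len(p))]@m['R']
    return -m['R'].T@m['t'],d
def plane(m,px,z):
    o,d=ray(m,px); return o+d*((z-o[2])/d[:,2])[:,None]
def proj(m,X):
    return cv2.projectPoints(np.float64(X).reshape(-1,1,3),cv2.Rodrigues(m['R'])[0],m['t'],m['camera_matrix'],dist(m))[0].reshape(-1,2)
def up(im,x0,x1,y0,y1,f):return cv2.resize(im[y0:y1,x0:x1],None,fx=f,fy=f,interpolation=cv2.INTER_CUBIC)
def blobs(mask,minA=20):
    c,_=cv2.findContours(mask.astype(np.uint8),cv2.RETR_EXTERNAL,cv2.CHAIN_APPROX_NONE)
    return [k for k in c if cv2.contourArea(k)>minA]
E
python3 - <<'E'
from h import *
t=cv2.imread('pics/top0.png');s=cv2.imread('pics/side0.png')
a=up(t,160,230,160,220,5);b=up(t,290,360,120,210,5)
c=up(s,210,290,245,310,5);d=up(s,185,275,135,185,4)
W=np.zeros((600,800,3),np.uint8)
def put(i,x,y):
    h,w=i.shape[:2];h=min(h,600-y);w=min(w,800-x);W[y:y+h,x:x+w]=i[:h,:w]
put(a,0,0);put(b,400,0);put(c,0,300);put(d,400,450);cv2.imwrite('pics/crop.png',W)
m=camera_model('top')
print(plane(m,[[185,190],[196,191],[255,179],[324,165],[330,148],[267,222]],0.0).round(3))
# pink box mask rim: oriented rect
hsv=cv2.cvtColor(t,cv2.COLOR_BGR2HSV)
for c in blobs((hsv[...,1]>60)&((hsv[...,0]>160)|(hsv[...,0]<5)),60):
    r=cv2.minAreaRect(c);print(np.round(r[0]),np.round(r[1],1),plane(m,cv2.boxPoints(r),.045).round(4).tolist())
E
```

```text
[[ 0.496  0.257  0.   ]
 [ 0.493  0.216  0.   ]
 [ 0.538 -0.002  0.   ]
 [ 0.591 -0.259  0.   ]
 [ 0.656 -0.283  0.   ]
 [ 0.379 -0.047  0.   ]]
[187. 191.] [37.6 42.7] [[0.4194, 0.314, 0.045], [0.5731, 0.302, 0.045], [0.5559, 0.1663, 0.045], [0.4031, 0.181, 0.045]]
[131. 154.] [24.7 13.4] [[0.6351, 0.4995, 0.045], [0.6711, 0.467, 0.045], [0.6051, 0.399, 0.045], [0.5697, 0.4315, 0.045]]
[257. 132.] [16.7 10.9] [[0.6865, 0.0244, 0.045], [0.7278, 0.0197, 0.045], [0.7197, -0.0414, 0.045], [0.6785, -0.0364, 0.045]]
[228.  96.] [39. 57.] [[0.9251, 0.2098, 0.045], [0.924, -0.0054, 0.045], [0.7702, -0.0059, 0.045], [0.7708, 0.2053, 0.045]]
```

View pics/crop.png

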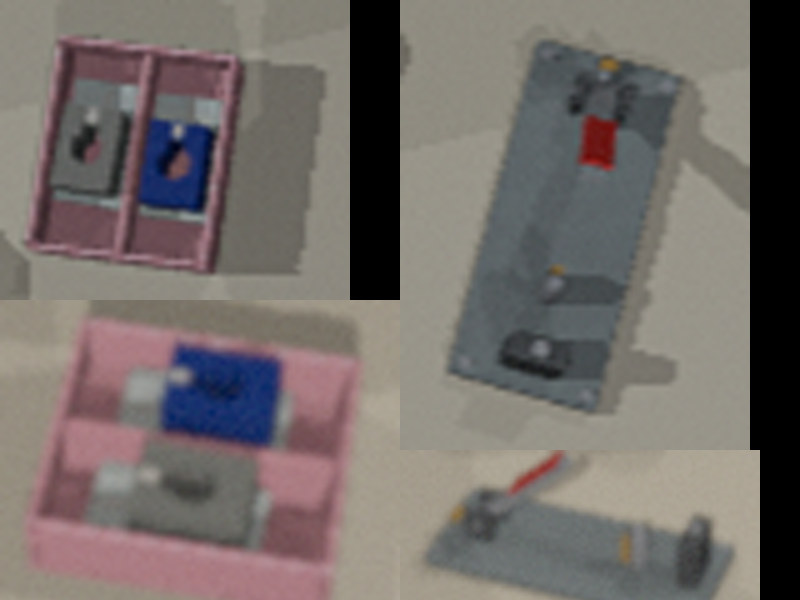

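The crop shows the blue former in the box's right-hand (-y) compartment, at about (196,191) in the top view. Its white lines are on the upper (+x world) side. The bender's +x also points up and slightly right, with the key on the upper side of the spindle. I now move over the box for a wrist view.

```bash
cat >> h.py <<'E'
def go(x,y,z,yaw=None):
    "print the remaining shift in tool axes (cm) and turn about tool z"
    s=read_state();R=Ro.from_rotvec(s['tcp_rot']).as_matrix();X=R[:,0];cy=np.arctan2(X[1],X[0])
    # levelling turn plus yaw, all in tool axes
    out=None
    if yaw is not None:
        c,q=np.cos(yaw),np.sin(yaw);T=np.array([[c,q,0],[q,-c,0],[0,0,-1.]])
        out=Ro.from_matrix(R.T@T).as_rotvec().round(4)
    print('t',round(s['time'],2),'pos',s['tool_pos'].round(4),'yaw',round(cy,4),'z',R[:,2].round(3),'w',round(s['width']*8.54,2),'q',np.round(s['q'],2))
    print('shift cm',(R.T@(np.array([x,y,z])-s['tool_pos'])*100).round(2),'turn',out)
E
R='[2.2,-2.8,-0.2,0,0,0]'
python3 -m crank '[[[2.2,-2.8,-0.2,0,0,0],[2.2,-2.8,-0.2,0,0,0],[2.2,-2.8,-0.2,0,0,0],[2.2,-2.8,-0.2,0,0,0],[2.2,-2.8,-0.2,0,0,0],[2.2,-2.8,-0.2,0,0,0],[2.2,-2.8,-0.2,0,0,0],[2.2,-2.8,-0.2,0,0,0]]]' 7.4 30
python3 -m crank '[[[2.2,-2.8,0,0,0,0],[2.2,-2.8,0,0,0,0],[2.2,-2.8,0,0,0,0],[2.2,-2.8,0,0,0,0],[2.2,-2.8,0,0,0,0],[2.2,-2.8,0,0,0,0],[2.2,-2.8,0,0,0,0],[2.2,-2.8,0,0,0,0]]]'
python3 -m crank '[[[2.2,-2.8,0,0,0,0],[2.2,-2.8,0,0,0,0],[2.2,-2.8,0,0,0,0],[2.2,-2.8,0,0,0,0],[2.2,-2.8,0,0,0,0],[2.2,-2.8,0,0,0,0],[2.2,-2.8,0,0,0,0],[0,0,0,0,0,0]]]'
python3 -m crank '[[[0,0,0,0,0,-0.12],[0,0,0,0,0,-0.12],[0,0,0,0,0,-0.12],[0,0,0,0,0,-0.12],[0,0,0,0,0,-0.12],[0,0,0,0,0,-0.12],[0,0,0,0,0,-0.12],[0,0,0,0,0,-0.12]]]'
python3 -m crank '[[[0,0,0,0,0,-0.11],[0,0,0,0,0,0],[0,0,0,0,0,0]]]'
python3 - <<'E'
from h import *
go(.487,.216,.24,1.484)
m=camera_model('wrist');im=read_camera('wrist')
cv2.imwrite('pics/w1.png',im);print(m); np.savez('w1.npz',**m)
E
```

```text
time: 0.77
tool_pos: [0.3423, -0.3402, 0.2468]
tcp_rot: [-3.074, -0.644, 0.0]
wrist_force: [0.5, 0.2, 0.6]
width: 0.867
grip_force: 0.0
time: 1.43
tool_pos: [0.4133, -0.0645, 0.2471]
tcp_rot: [3.075, 0.645, 0.0]
wrist_force: [1.7, -0.7, 0.5]
width: 0.864
grip_force: 0.0
time: 2.1
tool_pos: [0.4764, 0.1803, 0.2469]
tcp_rot: [-3.07, -0.651, -0.001]
wrist_force: [-0.0, 0.2, 0.4]
width: 0.868
grip_force: 0.0
time: 2.77
tool_pos: [0.4753, 0.1743, 0.2467]
tcp_rot: [-2.423, -1.999, 0.002]
wrist_force: [0.6, -1.0, -0.4]
width: 0.866
grip_force: 0.0
time: 3.02
tool_pos: [0.4754, 0.1745, 0.2469]
tcp_rot: [-2.319, -2.119, 0.001]
wrist_force: [-0.1, -1.6, -0.4]
width: 0.865
grip_force: 0.0
t 3.02 pos [0.4754 0.1745 0.2469] yaw 1.4804 z [-0.001 -0.    -1.   ] w 7.39 q [ 0.3  -0.07  1.94 -0.    1.27  0.39]
shift cm [4.23 0.78 0.69] turn [-0.0007  0.0004 -0.0036]
{'camera_matrix': array([[331.09228649,   0.        , 253.340281  ],
       [  0.        , 331.09228649, 189.49775579],
       [  0.        ,   0.        ,   1.        ]]), 'k1': -0.007937371049973727, 'R': array([[ 9.95906571e-01, -9.03885053e-02,  1.42451297e-04],
       [-8.62204326e-02, -9.49507046e-01,  3.01666052e-01],
       [-2.71318850e-02, -3.00443485e-01, -9.53413642e-01]]), 't': array([-0.45717802,  0.16351514,  0.45965121])}
```

View pics/w1.png

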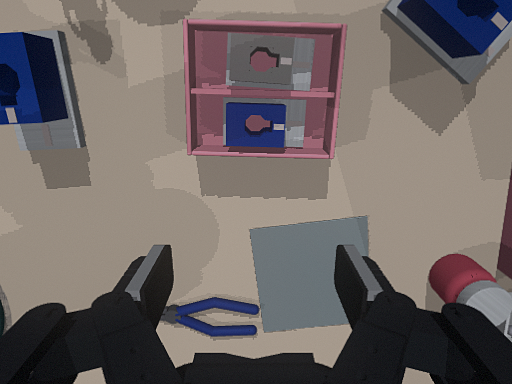

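The wrist view shows the blue block in the box at u 226–285, v 102–147, with its white mark on the +x (right) side. The mat's corners are (250,228), (365,217), (370,322) and (262,332), and the pliers are at (210,315).

```bash
python3 - <<'E'
from h import *
m=dict(np.load('w1.npz'));im=cv2.imread('pics/w1.png')
hsv=cv2.cvtColor(im,cv2.COLOR_BGR2HSV)
mask=((hsv[...,0]>105)&(hsv[...,0]<130)&(hsv[...,1]>140)).astype(np.uint8)
mask[:95]=0;mask[152:]=0;mask[:,:195]=0;mask[:,320:]=0
V=hsv[...,2]
print('V col 235:',[(v,int(V[v,235]),int(mask[v,235])) for v in range(98,152,2)])
c=max(blobs(mask),key=cv2.contourArea);r=cv2.minAreaRect(c);print(r)
p=plane(m,cv2.boxPoints(r),.05);print(p.round(4))
for i in range(4):print(np.linalg.norm(p[i]-p[(i+1)%4]).round(4))
# back edge line at top
xs=np.arange(230,282);vs=np.array([np.argmax(mask[:,x]) for x in xs])
k=np.polyfit(xs,vs,1);e=plane(m,np.c_[[230,281],np.polyval(k,[230,281])],.05);print('back edge',e.round(4),'yaw',np.arctan2(*(e[1]-e[0])[[1,0]]))
# box rim corners
print('rim',plane(m,[[186,20],[345,25],[338,157],[187,155]],.045).round(4))
q=plane(m,[[250,228],[367,217],[370,322],[262,332]],.003);print('mat',q.round(4),q.mean(0))
t=cv2.imread('pics/top0.png');mt=camera_model('top')
print('pliers',plane(m,[[160,312],[258,308],[256,332]],.01).round(3),'jar',plane(m,[[462,280]],.075).round(3))
E
```

```text
V col 235: [(98, 101, 0), (100, 103, 0), (102, 71, 0), (104, 99, 1), (106, 101, 1), (108, 102, 1), (110, 101, 1), (112, 101, 1), (114, 100, 1), (116, 101, 1), (118, 103, 1), (120, 99, 1), (122, 100, 1), (124, 101, 1), (126, 100, 1), (128, 101, 1), (130, 101, 1), (132, 100, 1), (134, 101, 1), (136, 101, 1), (138, 99, 1), (140, 111, 1), (142, 110, 1), (144, 111, 1), (146, 74, 0), (148, 86, 0), (150, 82, 0)]
((255.5, 124.5), (58.99999237060547, 42.99999237060547), 0.0)
[[0.4484 0.1946 0.05  ]
 [0.4533 0.2373 0.05  ]
 [0.5117 0.232  0.05  ]
 [0.509  0.1891 0.05  ]]
0.043
0.0586
0.043
0.0608
back edge [[0.4573 0.237  0.05  ]
 [0.5076 0.2305 0.05  ]] yaw -0.1283826037278335
rim [[0.4242 0.3157 0.045 ]
 [0.573  0.298  0.045 ]
 [0.5645 0.1714 0.045 ]
 [0.4058 0.188  0.045 ]]
mat [[ 0.462   0.0797  0.003 ]
 [ 0.6099  0.0814  0.003 ]
 [ 0.6163 -0.0787  0.003 ]
 [ 0.464  -0.0818  0.003 ]] [5.38063503e-01 1.58749847e-04 3.00000000e-03]
pliers [[ 0.329 -0.03   0.01 ]
 [ 0.462 -0.036  0.01 ]
 [ 0.456 -0.075  0.01 ]] jar [[0.691 0.029 0.075]]
```

```bash

python3 -m crank '[[[2.0,0.1,0,0,0,0.015],[1.9,0.1,0,0,0,0.015],[0,0,3,0,0,0],[0,0,3,0,0,0],[0,0,3,0,0,0],[0,0,3,0,0,0],[0,0,2,0,0,0],[0,0,0,0,0,0]]]' 7.4 30
python3 - <<'E'
from h import *
go(.4806,.2133,.012,1.451)
E
```

```text
time: 3.73
tool_pos: [0.4772, 0.2119, 0.1019]
tcp_rot: [-2.347, -2.083, 0.015]
wrist_force: [-1.1, -0.3, -0.1]
width: 0.862
grip_force: 0.0
t 3.73 pos [0.4772 0.2119 0.1019] yaw 1.4516 z [-0.01  -0.004 -1.   ] w 7.36 q [ 0.37  0.1   2.05 -0.    1.    0.49]
shift cm [0.22 0.41 8.99] turn [-0.0091  0.0049  0.0006]
```

```bash

python3 -m crank '[[[0.2,0.2,1.5,0,0,0],[0,0,2.5,0,0,0],[0,0,2.5,0,0,0],[0,0,1.5,0,0,0],[0,0,0.8,0,0,0],[0,0,0,0,0,0],[0,0,0,0,0,0]]]'
python3 - <<'E'
from h import *
go(.4806,.2133,.012,1.451)
E
```

```text
time: 4.32
tool_pos: [0.4845, 0.2157, 0.0203]
tcp_rot: [2.348, 2.087, 0.002]
wrist_force: [-0.9, 0.2, 0.5]
width: 0.868
grip_force: 0.0
t 4.32 pos [0.4845 0.2157 0.0203] yaw 1.4531 z [ 0.001  0.    -1.   ] w 7.41 q [ 0.37  0.22  2.09 -0.    0.83  0.49]
shift cm [-0.29 -0.36  0.83] turn [ 0.001  -0.0005  0.0021]
```

```bash

python3 -m crank '[[[-0.3,-0.35,0.4,0,0,0],[0,0,0.4,0,0,0],[0,0,0,0,0,0],[0,0,0,0,0,0]]]'
python3 -m crank '[[[0,0,0,0,0,0],[0,0,0,0,0,0],[0,0,0,0,0,0],[0,0,0,0,0,0],[0,0,0,0,0,0]]]' 5.0 50
python3 - <<'E'
from h import *
go(.4806,.2133,.012,1.451)
E
```

```text
time: 4.65
tool_pos: [0.4799, 0.2129, 0.0116]
tcp_rot: [2.348, 2.087, 0.001]
wrist_force: [-0.2, 0.6, 0.4]
width: 0.865
grip_force: 0.0
time: 5.07
tool_pos: [0.4805, 0.2132, 0.0119]
tcp_rot: [2.347, 2.087, 0.002]
wrist_force: [0.5, -0.6, 5.6]
width: 0.692
grip_force: 55.7
t 5.07 pos [0.4805 0.2132 0.0119] yaw 1.4538 z [ 0.001  0.001 -1.   ] w 5.91 q [0.37 0.23 2.1  0.   0.81 0.49]
shift cm [ 0.01  0.   -0.01] turn [ 0.0012 -0.0007  0.0027]
```

```bash

python3 -m crank '[[[0,0,-1,0,0,0],[0,0,-2,0,0,0],[0,0,-2.5,0,0,0],[0,0,-2.5,0,0,0],[0,0,-2,0,0,0],[0,0,0,0,0,0],[0,0,0,0,0,0]]]'
python3 -m crank '[[[-3.2,1.4,0,0,0,0],[-3.3,1.4,0,0,0,0],[-3.3,1.4,0,0,0,0],[-3.3,1.4,0,0,0,0],[-3.2,1.4,0,0,0,0],[-3.2,1.3,0,0,0,0],[0,0,0,0,0,0],[0,0,0,0,0,0]]]'
python3 - <<'E'
from h import *
go(.54,.010,.012,1.451)
m=camera_model('wrist');im=read_camera('wrist');s=camera_model('side')
cv2.imwrite('pics/w2.png',im);np.savez('w2.npz',**m)
E
```

```text
time: 5.65
tool_pos: [0.4803, 0.2131, 0.1121]
tcp_rot: [2.347, 2.087, 0.003]
wrist_force: [-0.9, -0.7, -2.9]
width: 0.696
grip_force: 55.4
time: 6.32
tool_pos: [0.5378, 0.0079, 0.1087]
tcp_rot: [-2.349, -2.081, 0.005]
wrist_force: [0.2, 1.0, -2.4]
width: 0.695
grip_force: 55.2
t 6.32 pos [0.5378 0.0079 0.1087] yaw 1.45 z [-0.005  0.    -1.   ] w 5.93 q [-0.03  0.12  2.01  0.    1.01  0.09]
shift cm [0.24 0.24 9.67] turn [-0.0046  0.0003 -0.001 ]
```

View pics/w2.png

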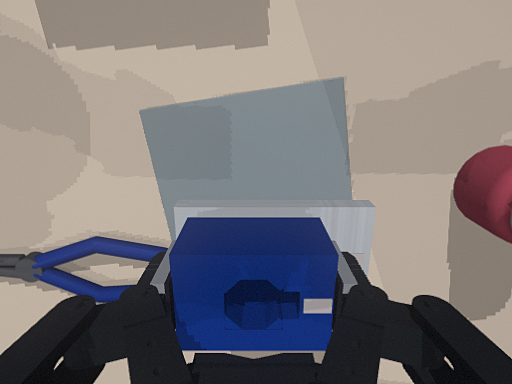

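The wrist view shows the former held level between the fingers, with its white mark to the right (+x) at (318,306) and the mat below it.

```bash

python3 -m crank '[[[0.1,0.1,1.5,0,0,0],[0,0,2.5,0,0,0],[0,0,2.5,0,0,0],[0,0,1.8,0,0,0],[0,0,0.7,0,0,0],[0,0,0,0,0,0],[0,0,0.5,0,0,0],[0,0,0,0,0,0]]]'
python3 - <<'E'
from h import *
go(.54,.010,.0105,1.451);print(read_state()['wrist_force'])
E
```

```text
time: 7.03
tool_pos: [0.541, 0.011, 0.0166]
tcp_rot: [2.346, 2.088, 0.001]
wrist_force: [-0.4, 0.3, -1.9]
width: 0.696
grip_force: 55.1
t 7.03 pos [0.541  0.011  0.0166] yaw 1.4546 z [ 0.001  0.    -1.   ] w 5.94 q [-0.03  0.25  2.07  0.    0.83  0.09]
shift cm [-0.11 -0.09  0.61] turn [ 0.0008 -0.0002  0.0036]
[-0.44393689  0.26597186 -1.9151228 ]
```

```bash

python3 -m crank '[[[0,0,0.3,0,0,0],[0,0,0.25,0,0,0],[0,0,0,0,0,0],[0,0,0,0,0,0]]]'
python3 -m crank '[[[0,0,0,0,0,0],[0,0,0,0,0,0],[0,0,0,0,0,0],[0,0,0,0,0,0]]]' 7.4
python3 -m crank '[[[0,0,-2,0,0,0],[0,0,-3,0,0,0],[0,0,-4,0,0,0],[0,0,-4,0,0,0],[0,0,-4,0,0,0],[0,0,0,0,0,0],[0,0,0,0,0,0]]]'
python3 - <<'E'
from h import *
go(.54,.010,.0105,1.451)
m=camera_model('wrist');im=read_camera('wrist')
cv2.imwrite('pics/w3.png',im);np.savez('w3.npz',**m)
hsv=cv2.cvtColor(im,cv2.COLOR_BGR2HSV)
mask=((hsv[...,0]>105)&(hsv[...,0]<130)&(hsv[...,1]>140)).astype(np.uint8)
for c in blobs(mask,200):print(cv2.boundingRect(c),cv2.contourArea(c),plane(m,[cv2.minAreaRect(c)[0]],.048).round(3))
E
```

```text
time: 7.37
tool_pos: [0.5408, 0.0104, 0.0111]
tcp_rot: [2.347, 2.087, 0.001]
wrist_force: [-0.7, 0.3, -2.5]
width: 0.694
grip_force: 55.1
time: 7.7
tool_pos: [0.5411, 0.0103, 0.0113]
tcp_rot: [2.347, 2.087, 0.001]
wrist_force: [-0.5, 0.4, -1.0]
width: 0.864
grip_force: 0.0
time: 8.28
tool_pos: [0.5435, 0.0103, 0.1851]
tcp_rot: [2.343, 2.084, 0.01]
wrist_force: [1.0, 0.1, -1.4]
width: 0.867
grip_force: 0.0
t 8.28 pos [0.5435 0.0103 0.1851] yaw 1.4538 z [ 0.008 -0.    -1.   ] w 7.41 q [-0.03  0.04  1.94 -0.    1.15  0.09]
shift cm [-0.09 -0.49 17.46] turn [ 0.0084 -0.0007  0.0028]
(72, 235, 79, 26) 738.0 [[ 0.403 -0.041  0.048]]
(71, 208, 109, 25) 1083.5 [[ 0.424 -0.014  0.048]]
(214, 149, 69, 53) 3305.0 [[0.54  0.014 0.048]]
```

View pics/w3.png

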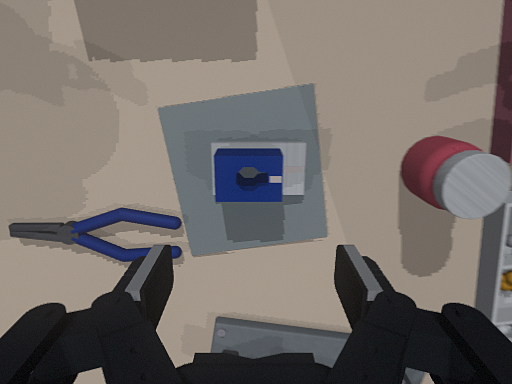

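The wrist view shows the former standing on the mat with its block at about (248,176) and its white mark on +x. The pliers and jar have not moved. Next I turn the tool, look at the bender from above with the hand empty, then come back for the former.

```bash

python3 -m crank '[[[0,0,-0.5,0,0,-0.12],[0,0,-0.5,0,0,-0.12],[0,0,-0.5,0,0,-0.12],[0,0,-0.5,0,0,-0.12],[0,0,-0.5,0,0,-0.12],[0,0,-0.5,0,0,-0.12],[0,0,-0.5,0,0,-0.12],[0,0,-0.5,0,0,-0.12]]]' 7.4
python3 -m crank '[[[0,0,0,0,0,-0.12],[0,0,0,0,0,-0.12],[0,0,0,0,0,-0.12],[0,0,0,0,0,-0.12],[0,0,0,0,0,-0.12],[0,0,0,0,0,0],[0,0,0,0,0,0]]]'
python3 - <<'E'
from h import *
mt=camera_model('top')
print(plane(mt,[[318,128.4],[347,135.6],[331,202],[300.4,194.4]],.015).round(3))
s=plane(mt,[[320.6,178]],.03)[0];print(s)
go(s[0]+.03,s[1],.225,2.89)
E
```

```text
time: 9.0
tool_pos: [0.539, 0.0105, 0.2181]
tcp_rot: [-1.108, -2.935, 0.002]
wrist_force: [0.4, 0.5, -0.4]
width: 0.864
grip_force: 0.0
time: 9.58
tool_pos: [0.5394, 0.0104, 0.2186]
tcp_rot: [-0.206, -3.131, 0.0]
wrist_force: [0.3, 1.1, 0.4]
width: 0.865
grip_force: 0.0
[[ 0.728 -0.238  0.015]
 [ 0.7   -0.344  0.015]
 [ 0.451 -0.277  0.015]
 [ 0.478 -0.168  0.015]]
[ 0.53605513 -0.23978859  0.03      ]
t 9.58 pos [0.5394 0.0104 0.2186] yaw 3.0104 z [-0.004  0.    -1.   ] w 7.39 q [-0.03  0.02  1.91  0.    1.22 -1.47]
shift cm [ -5.91 -24.46  -0.65] turn [-0.0006 -0.0037  0.1204]
```

```bash

python3 -m crank '[[[-0.8,-3.5,0,0,0,0],[-0.8,-3.5,0,0,0,0],[-0.8,-3.5,0,0,0,0],[-0.8,-3.5,0,0,0,0],[-0.8,-3.5,0,0,0,0],[-0.8,-3.5,0,0,0,0],[-0.9,-3.5,0,0,0,0.07],[0,0,0,0,0,0.065]]]'
python3 -m crank '[[[0,0,0,0,0,0],[0,0,0,0,0,0],[0,0,0,0,0,0]]]'
python3 - <<'E'
from h import *
go(.566,-.24,.225,2.875)
m=camera_model('wrist');im=read_camera('wrist')
cv2.imwrite('pics/w4.png',im);np.savez('w4.npz',**m)
E
```

```text
time: 10.25
tool_pos: [0.5657, -0.2459, 0.2196]
tcp_rot: [-0.428, -3.112, 0.005]
wrist_force: [0.9, -0.4, 0.7]
width: 0.867
grip_force: 0.0
time: 10.5
tool_pos: [0.5655, -0.2389, 0.22]
tcp_rot: [-0.41, -3.113, -0.001]
wrist_force: [-0.1, 0.3, -0.2]
width: 0.866
grip_force: 0.0
t 10.5 pos [ 0.5655 -0.2389  0.22  ] yaw 2.8797 z [-0.001  0.001 -1.   ] w 7.4 q [-0.44  0.16  1.75  0.    1.23 -1.75]
shift cm [-0.08 -0.09 -0.5 ] turn [ 0.0006 -0.0015  0.0047]
```

View pics/w4.png

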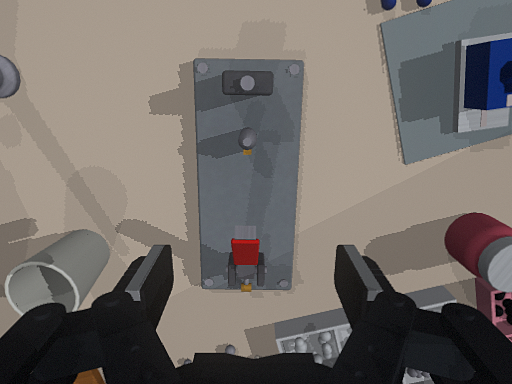

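The wrist view shows the bender nearly upright in the picture. The plate corners are about (194,60), (303,61), (293,289) and (203,290). The spindle is at about (248,137) with its key at (248,151), and the red lever pad is at (246,250).

```bash
python3 - <<'E'
from h import *
m=dict(np.load('w4.npz'));im=cv2.imread('pics/w4.png')
hsv=cv2.cvtColor(im,cv2.COLOR_BGR2HSV)
b=im[...,0].astype(int)-im[...,2].astype(int)
mask=(b>-4).astype(np.uint8);mask[:,:180]=0;mask[:,315:]=0;mask[300:]=0;mask[:50]=0
c=max(blobs(mask),key=cv2.contourArea)
# robust edge lines: left/right columns per row, top/bottom rows per col
L=[];Rr=[]
for v in range(75,275):
    r=np.where(mask[v])[0]
    if len(r): L.append((v,r[0]));Rr.append((v,r[-1]+1))
T=[];
for u in range(205,295):
    r=np.where(mask[:,u])[0]
    if len(r):T.append((u,r[0]))
def fit(P):
    P=np.array(P,float)
    for _ in range(5):
        k=np.polyfit(P[:,0],P[:,1],1);e=P[:,1]-np.polyval(k,P[:,0]);P=P[abs(e)<max(1.0,1.5*np.std(e))]
    return k,len(P)
(kl,n1),(kr,n2),(kt,n3)=fit(L),fit(Rr),fit(T)
print(kl,n1,kr,n2,kt,n3)
lw=plane(m,[[np.polyval(kl,v),v] for v in(80,270)],.015);rw=plane(m,[[np.polyval(kr,v),v] for v in(80,270)],.015)
tw=plane(m,[[u,np.polyval(kt,u)] for u in(210,290)],.015)
y1=np.arctan2(*(lw[1]-lw[0])[[1,0]]);y2=np.arctan2(*(rw[1]-rw[0])[[1,0]]);d=tw[1]-tw[0];y3=np.arctan2(d[1],d[0])-np.pi/2
print('yaws',y1,y2,y3)
yaw=(y1+y2)/2;ex=np.array([np.cos(yaw),np.sin(yaw)]);ey=np.array([-ex[1],ex[0]])
yl=(lw[:,:2]@ey).mean();yr=(rw[:,:2]@ey).mean();print('width',yl-yr)
xt=(tw[:,:2]@ex).mean();O=ex*(xt+.075)+ey*(yl+yr)/2;print('origin from plate',O,'yaw',yaw)
def W(x,y,z):return [*(O+ex*x+ey*y),z]
P=proj(m,[W(0,0,.057),W(0,0,.015),W(.012,0,.041),W(-.052,0,.071),W(.188,0,.015),W(.09,0,.105)]);print(P.round(1))
print('tip px-> at z .057', plane(m,[[248.5,134]],.057))
cv2.imwrite('pics/c4.png',np.hstack([up(im,215,285,60,170,5)]))
np.savez('bender.npz',O=O,yaw=yaw)
E
```

```text
[3.69864247e-02 1.91135869e+02] 200 [-5.65491637e-02  3.07622829e+02] 200 [1.66687245e-02 5.53411532e+01] 90
yaws -0.27666576567418405 -0.27654581881159057 -0.2776494556433784
width -0.10864333000481916
origin from plate [ 0.53835246 -0.23668734] yaw -0.2766057922428873
[[247.4 142.8]
 [248.  136.2]
 [247.5 152.3]
 [247.6  83.8]
 [246.5 290.9]
 [245.5 255.1]]
tip px-> at z .057 [[ 0.5308038  -0.23353086  0.057     ]]
```

View pics/c4.png

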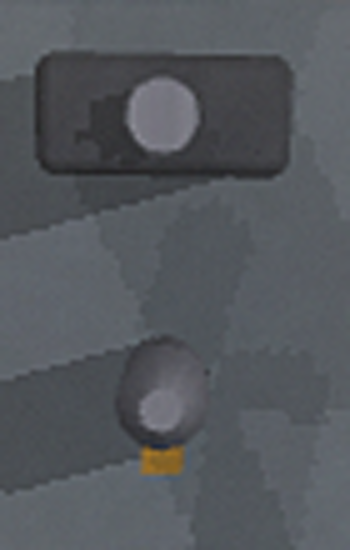

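The crop shows the spindle tip at about (247,142) and the pin at (247.6,83). Both lie within 1 px of where the plate fit puts them, and the key is on the lever side. The bender origin is therefore about (0.538,-0.2366), yaw -0.277.

```bash

python3 -m crank '[[[0.7,3.6,0,0,0,-0.07],[0.4,3.6,0,0,0,-0.075],[0.5,3.6,0,0,0,0],[0.5,3.6,0,0,0,0],[0.5,3.6,0,0,0,0],[0.5,3.6,0,0,0,0],[0.4,3.3,0,0,0,0],[0,0,0,0,0,0]]]' 7.0
python3 -m crank '[[[0,0,0,0,0,0],[0,0,0,0,0,0]]]'
python3 - <<'E'
from h import *
go(.541,.0104,.008,3.0244)
m=dict(np.load('w3.npz'));im=cv2.imread('pics/w3.png')
print('w3 top corners',plane(m,[[216,159],[281,159],[283,202],[215,202]],.048).round(4).tolist())
m=camera_model('wrist');im=read_camera('wrist')
cv2.imwrite('pics/w5.png',im);np.savez('w5.npz',**m)
hsv=cv2.cvtColor(im,cv2.COLOR_BGR2HSV)
mask=((hsv[...,0]>105)&(hsv[...,0]<130)&(hsv[...,1]>140)).astype(np.uint8)
for c in blobs(mask,800):print(cv2.boundingRect(c),cv2.contourArea(c),plane(m,cv2.boxPoints(cv2.minAreaRect(c)),.048).round(4).tolist())
E
```

```text
time: 11.22
tool_pos: [0.5675, 0.0181, 0.221]
tcp_rot: [0.174, 3.137, 0.005]
wrist_force: [-0.1, -0.3, -0.1]
width: 0.82
grip_force: 0.0
time: 11.38
tool_pos: [0.5681, 0.012, 0.2209]
tcp_rot: [0.181, 3.136, -0.001]
wrist_force: [-0.7, -0.4, 0.9]
width: 0.821
grip_force: 0.0
t 11.38 pos [0.5681 0.012  0.2209] yaw 3.0261 z [ 0.    -0.001 -1.   ] w 7.01 q [-0.02  0.07  1.85 -0.    1.22 -1.48]
shift cm [ 2.68 -0.46 21.29] turn [-0.0006  0.0002  0.0017]
w3 top corners [[0.5143, 0.031, 0.048], [0.5698, 0.0244, 0.048], [0.568, -0.0149, 0.048], [0.5076, -0.0076, 0.048]]
(477, 207, 35, 61) 1003.5 [[0.6737, 0.2374, 0.048], [0.6388, 0.2686, 0.048], [0.6768, 0.3043, 0.048], [0.7141, 0.2732, 0.048]]
(225, 106, 44, 65) 2697.0 [[0.5067, -0.0067, 0.048], [0.5113, 0.0328, 0.048], [0.5719, 0.0266, 0.048], [0.567, -0.0153, 0.048]]
```

```bash

python3 -m crank '[[[2.7,-0.45,1,0,0,0],[0,0,3,0,0,0],[0,0,3,0,0,0],[0,0,3,0,0,0],[0,0,3,0,0,0],[0,0,1,0,0,0],[0,0,0,0,0,0],[0,0,0,0,0,0]]]' 7.0 50
python3 - <<'E'
from h import *
go(.541,.0104,.0155,3.0244)
E
```

```text
time: 12.1
tool_pos: [0.5412, 0.0093, 0.081]
tcp_rot: [-0.187, -3.135, 0.0]
wrist_force: [0.2, 0.3, -0.3]
width: 0.816
grip_force: 0.0
t 12.1 pos [0.5412 0.0093 0.081 ] yaw 3.0225 z [-0.001 -0.    -1.   ] w 6.97 q [-0.03  0.16  2.03 -0.    0.95 -1.48]
shift cm [0.03 0.11 6.55] turn [-0.0002 -0.0006 -0.0019]
```

```bash

python3 -m crank '[[[0,0.1,1.5,0,0,0],[0,0,2,0,0,0],[0,0,1.7,0,0,0],[0,0,0.8,0,0,0],[0,0,0.5,0,0,0],[0,0,0,0,0,0],[0,0,0,0,0,0]]]'
python3 -m crank '[[[0,0,0,0,0,0],[0,0,0,0,0,0],[0,0,0,0,0,0],[0,0,0,0,0,0],[0,0,0,0,0,0],[0,0,0,0,0,0]]]' 3.4 60
python3 - <<'E'
from h import *
go(.541,.0104,.0155,3.0244);print(read_state()['wrist_force'])
E
```

```text
time: 12.68
tool_pos: [0.5425, 0.011, 0.0171]
tcp_rot: [0.185, 3.134, 0.0]
wrist_force: [-0.6, -0.3, -0.1]
width: 0.817
grip_force: 0.0
time: 13.18
tool_pos: [0.5426, 0.011, 0.0172]
tcp_rot: [0.185, 3.134, -0.0]
wrist_force: [-0.8, -0.8, 5.7]
width: 0.486
grip_force: 63.0
t 13.18 pos [0.5426 0.011  0.0172] yaw 3.0239 z [ 0.003 -0.    -1.   ] w 4.15 q [-0.03  0.25  2.07 -0.    0.83 -1.48]
shift cm [ 0.15 -0.08  0.17] turn [ 0.0001  0.0026 -0.0005]
[-0.8466268  -0.82683217  5.65891356]
```

```bash

python3 -m crank '[[[0,0,-1,0,0,0],[0,0,-2,0,0,0],[0,0,-3,0,0,0],[0,0,-3,0,0,0],[0,0,-2,0,0,0],[0,-1,0,0,0,0.08],[0,-2,0,0,0,0.08],[0,-3,0,0,0,0]]]'
python3 -m crank '[[[-1,-3.5,0,0,0,0],[-1,-3.5,0,0,0,0],[-1,-3.5,0,0,0,0],[-1,-3.5,0,0,0,0],[-1,-3.5,0,0,0,0],[0,0,0,0,0,0],[0,0,0,0,0,0],[0,0,0,0,0,0]]]'
python3 - <<'E'
from h import *
go(.5414,-.236,.08,2.865);s=read_state();print(s['wrist_force'],s['grip_force'])
m=camera_model('wrist');im=read_camera('wrist');tp=s['tool_pos']
cv2.imwrite('pics/w6.png',im)
hsv=cv2.cvtColor(im,cv2.COLOR_BGR2HSV)
mask=((hsv[...,0]>105)&(hsv[...,0]<130)&(hsv[...,1]>140)).astype(np.uint8)
R=Ro.from_rotvec(s['tcp_rot']).as_matrix()
for c in blobs(mask,800):
    p=plane(m,cv2.boxPoints(cv2.minAreaRect(c)),tp[2]+.031);print(cv2.boundingRect(c),((p-tp)@R).round(4).tolist())
E
```

```text
time: 13.85
tool_pos: [0.5283, -0.0463, 0.1267]
tcp_rot: [0.436, 3.11, 0.001]
wrist_force: [0.6, -0.6, -2.6]
width: 0.482
grip_force: 62.2
time: 14.52
tool_pos: [0.5271, -0.2288, 0.1252]
tcp_rot: [-0.436, -3.109, -0.002]
wrist_force: [-0.2, 0.5, -1.9]
width: 0.483
grip_force: 62.1
t 14.52 pos [ 0.5271 -0.2288  0.1252] yaw 2.8627 z [-0.002  0.001 -1.   ] w 4.13 q [-0.45  0.17  1.93  0.    1.05 -1.75]
shift cm [-1.58 -0.3   4.52] turn [ 0.0009 -0.0019 -0.0023]
[-0.15150315  0.49572725 -1.94303603] 62.1380889415741
(196, 188, 115, 162) [[0.0431, -0.0196, -0.0309], [0.0431, 0.0206, -0.0309], [-0.0271, 0.0242, -0.031], [-0.027, -0.0232, -0.0311]]
```

View pics/w6.png

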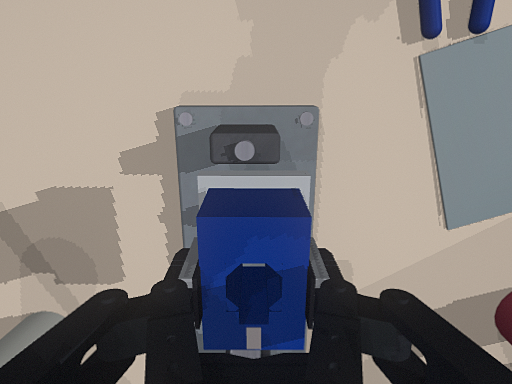

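The wrist view shows the former held level over the bender, bore at (254,293) and keyway towards +x (the lever). The stop pin is at (245,150), clear of the flange.

```bash

python3 -m crank '[[[-0.8,-0.2,0,0,0,0],[-0.75,-0.17,0,0,0,0],[0,0,1,0,0,0],[0,0,1.5,0,0,0],[0,0,1,0,0,0],[0,0,0.7,0,0,0],[0,0,0,0,0,0],[0,0,0,0,0,0]]]'
python3 - <<'E'
from h import *
go(.5409,-.2366,.029,2.865);s=read_state();print(s['wrist_force'],s['grip_force'])
E
```

```text
time: 15.23
tool_pos: [0.5413, -0.2366, 0.0828]
tcp_rot: [-0.434, -3.11, -0.001]
wrist_force: [-0.3, 0.2, -2.1]
width: 0.482
grip_force: 62.2
t 15.23 pos [ 0.5413 -0.2366  0.0828] yaw 2.8641 z [-0.002  0.001 -1.   ] w 4.12 q [-0.45  0.24  1.92  0.    0.98 -1.75]
shift cm [ 0.03 -0.01  5.38] turn [ 0.0004 -0.0019 -0.0009]
[-0.26342928  0.24799525 -2.14976484] 62.22304344177246
```

```bash

python3 -m crank '[[[0,0,0.5,0,0,0],[0,0,0.5,0,0,0],[0,0,0.5,0,0,0],[0,0,0.5,0,0,0],[0,0,0.2,0,0,0],[0,0,0,0,0,0]]]'
python3 -m crank '[[[0,0,0.3,0,0,0],[0,0,0.3,0,0,0],[0,0,0.3,0,0,0],[0,0,0,0,0,0],[0,0,0,0,0,0]]]'
python3 - <<'E'
from h import *
go(.5409,-.2366,.029,2.865);s=read_state();print(s['wrist_force'],s['torque'],s['grip_force'])
E
```

```text
time: 15.73
tool_pos: [0.5409, -0.237, 0.0608]
tcp_rot: [-0.435, -3.109, -0.0]
wrist_force: [-0.6, -1.6, -3.1]
width: 0.48
grip_force: 62.4
time: 16.15
tool_pos: [0.5411, -0.2373, 0.0521]
tcp_rot: [-0.434, -3.11, 0.001]
wrist_force: [-4.7, -3.2, -4.1]
width: 0.486
grip_force: 62.3
t 16.15 pos [ 0.5411 -0.2373  0.0521] yaw 2.864 z [-0.001 -0.    -1.   ] w 4.15 q [-0.46  0.28  1.94 -0.    0.92 -1.75]
shift cm [0.04 0.07 2.31] turn [-0.0006 -0.0012 -0.001 ]
[-4.66188454 -3.20746619 -4.13692929] [-0.70231699  0.61671012  0.00951341] 62.32584357261658
```

```bash

python3 -m crank '[[[0.05,-0.05,0.2,0,0,0],[0,0,0.4,0,0,0],[0,0,0.4,0,0,0],[0,0,0.4,0,0,0],[0,0,0,0,0,0],[0,0,0,0,0,0]]]'
python3 - <<'E'
from h import *
go(.5409,-.2366,.029,2.865);s=read_state();print(s['wrist_force'],s['torque'],s['grip_force'])
E
```

```text
time: 16.65
tool_pos: [0.5409, -0.2373, 0.0381]
tcp_rot: [-0.435, -3.111, -0.0]
wrist_force: [-2.5, -2.3, -4.4]
width: 0.478
grip_force: 62.1
t 16.65 pos [ 0.5409 -0.2373  0.0381] yaw 2.8637 z [-0.001  0.    -1.   ] w 4.09 q [-0.46  0.3   1.95  0.    0.89 -1.75]
shift cm [0.02 0.06 0.91] turn [ 0.0002 -0.0007 -0.0013]
[-2.46636048 -2.30037475 -4.4302574 ] [-0.4305156   0.49672584 -0.00686499] 62.052855491638184
```

```bash

python3 -m crank '[[[0.03,-0.03,0.3,0,0,0],[0,0,0.3,0,0,0],[0,0,0.2,0,0,0],[0,0,0,0,0,0],[0,0,0.15,0,0,0],[0,0,0,0,0,0]]]'
python3 - <<'E'
from h import *
go(.5409,-.2366,.029,2.865);s=read_state();print(s['wrist_force'],s['torque'],s['grip_force'])
E
```

```text
time: 17.15
tool_pos: [0.541, -0.2376, 0.0293]
tcp_rot: [0.435, 3.111, 0.0]
wrist_force: [-3.0, -1.3, -1.6]
width: 0.483
grip_force: 62.5
t 17.15 pos [ 0.541  -0.2376  0.0293] yaw 2.8637 z [ 0. -0. -1.] w 4.12 q [-0.46  0.31  1.95  0.    0.88 -1.75]
shift cm [0.04 0.09 0.03] turn [ 0.0001  0.0003 -0.0013]
[-3.03232331 -1.26290324 -1.6074116 ] [-0.30169714  0.38981573  0.03317591] 62.5325882434845
```

```bash

python3 -m crank '[[[0,0,0.1,0,0,0],[0,0,0.1,0,0,0],[0,0,0,0,0,0],[0,0,0,0,0,0]]]'
python3 -m crank '[[[0,0,0,0,0,0],[0,0,0,0,0,0],[0,0,0,0,0,0],[0,0,0,0,0,0]]]' 6.8
python3 -m crank '[[[0,0,-1,0,0,0],[0,0,-2.5,0,0,0],[0,0,-4,0,0,0],[0,0,-4,0,0,0],[0,0,-4,0,0,0],[0,0,-3,0,0,0],[0,0,0,0,0,0],[0,0,0,0,0,0]]]'
python3 - <<'E'
from h import *
b=np.load('bender.npz');yaw=b['yaw'];O=np.array([.5395,-.2372])
ex=np.array([np.cos(yaw),np.sin(yaw)]);ey=np.array([-ex[1],ex[0]])
P=O+ex*.09;print(P);go(*P,.13,2.865)
m=camera_model('wrist');im=read_camera('wrist')
cv2.imwrite('pics/w7.png',im)
hsv=cv2.cvtColor(im,cv2.COLOR_BGR2HSV)
mask=((hsv[...,0]>105)&(hsv[...,0]<130)&(hsv[...,1]>140)).astype(np.uint8)
for c in blobs(mask,800):
  for h in(.06,.071):
    p=plane(m,cv2.boxPoints(cv2.minAreaRect(c)),h);print(h,p.mean(0).round(4),[np.linalg.norm(p[i]-p[i-1]).round(4) for i in range(2)])
E
```

```text
time: 17.48
tool_pos: [0.541, -0.2376, 0.0292]
tcp_rot: [0.435, 3.111, 0.0]
wrist_force: [-8.5, 0.7, 10.6]
width: 0.485
grip_force: 64.0
time: 17.82
tool_pos: [0.5417, -0.2376, 0.0275]
tcp_rot: [0.435, 3.11, 0.0]
wrist_force: [-0.1, 0.2, 0.8]
width: 0.797
grip_force: 0.0
time: 18.48
tool_pos: [0.5429, -0.2385, 0.2165]
tcp_rot: [0.434, 3.104, -0.003]
wrist_force: [-0.5, 0.1, 0.4]
width: 0.797
grip_force: 0.0
[ 0.62607891 -0.26177828]
t 18.48 pos [ 0.5429 -0.2385  0.2165] yaw 2.8639 z [ 0.007 -0.003 -1.   ] w 6.81 q [-0.46  0.12  1.81  0.    1.21 -1.75]
shift cm [-8.57  0.05  8.71] turn [-0.0011  0.0073 -0.0011]
0.06 [ 0.5361 -0.236   0.06  ] [np.float64(0.0615), np.float64(0.0402)]
0.071 [ 0.5336 -0.2353  0.071 ] [np.float64(0.0592), np.float64(0.0388)]
```

View pics/w7.png

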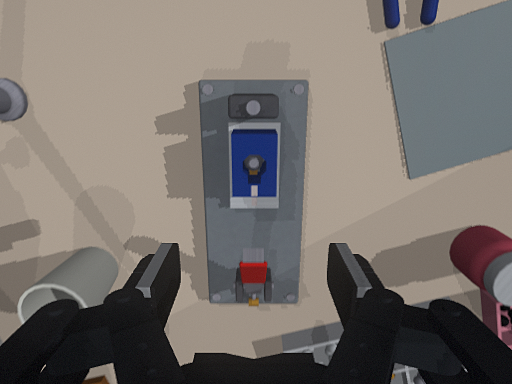

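The former sits on the spindle: block at (255,164), tip of the post seen in its bore, and the white mark towards the lever. Pressing down met the base at the expected height. Next comes the lever.

```bash

python3 -m crank '[[[-2,0,0,0,0,0],[-3,0,0,0,0,0],[-2.6,0,0,0,0,0],[-1,0,0,0,0,0],[0,0,0,0,0,0],[0,0,0,0,0,0],[0,0,0,0,0,0],[0,0,0,0,0,0]]]' 0 60
python3 -m crank '[[[0,0,2,0,0,0],[0,0,3,0,0,0],[0,0,3,0,0,0],[0,0,1.3,0,0,0],[0,0,0,0,0,0],[0,0,0,0,0,0]]]'
python3 - <<'E'
from h import *
go(.6261,-.2618,.045,2.865);print(read_state()['wrist_force'])
E
```

```text
time: 19.2
tool_pos: [0.6222, -0.2608, 0.2116]
tcp_rot: [-0.435, -3.109, -0.001]
wrist_force: [0.4, -1.2, 0.3]
width: 0.004
grip_force: 0.0
time: 19.7
tool_pos: [0.6227, -0.2609, 0.119]
tcp_rot: [-0.435, -3.11, -0.001]
wrist_force: [0.4, 0.2, 0.7]
width: 0.0
grip_force: 0.0
t 19.7 pos [ 0.6227 -0.2609  0.119 ] yaw 2.8637 z [-0.002  0.001 -1.   ] w 0.0 q [-0.43  0.35  1.71 -0.    1.09 -1.73]
shift cm [-0.36  0.01  7.4 ] turn [ 0.0002 -0.0017 -0.0013]
[0.39742773 0.20508532 0.68751234]
```

```bash

python3 -m crank '[[[-0.3,0,0.5,0,0,0],[0,0,1,0,0,0],[0,0,1,0,0,0],[0,0,1,0,0,0],[0,0,1,0,0,0],[0,0,1,0,0,0],[0,0,0,0,0,0]]]'
python3 -m crank '[[[0,0,0.8,0,0,0],[0,0,0.6,0,0,0],[0,0,0.4,0,0,0],[0,0,0.3,0,0,0],[0,0,0,0,0,0],[0,0,0,0,0,0]]]'
python3 - <<'E'
from h import *
go(.6261,-.2618,.042,2.865);print(read_state()['wrist_force'])
E
```

```text
time: 20.28
tool_pos: [0.6248, -0.2613, 0.0615]
tcp_rot: [-0.434, -3.107, -0.002]
wrist_force: [-2.0, 0.5, -0.8]
width: -0.0
grip_force: 0.0
time: 20.78
tool_pos: [0.6266, -0.2621, 0.0433]
tcp_rot: [0.435, 3.111, -0.0]
wrist_force: [-0.1, -0.5, 0.3]
width: -0.002
grip_force: 0.0
t 20.78 pos [ 0.6266 -0.2621  0.0433] yaw 2.8638 z [ 0. -0. -1.] w -0.02 q [-0.43  0.43  1.75  0.    0.96 -1.73]
shift cm [0.05 0.01 0.13] turn [-0.      0.0002 -0.0012]
[-0.1111816  -0.5372885   0.26838286]
```

```bash

python3 -m crank '[[[0,0,0.1,0,0,0],[0,0,0.1,0,0,0],[0,0,0,0,0,0]]]'
python3 -m crank '[[[0,0,-1,0,0,0],[0,0,-3,0,0,0],[0,0,-4,0,0,0],[0,0,-4,0,0,0],[0,0,-4,0,0,0],[1,0,-2,0,0,0],[3,0,0,0,0,0],[3,0,0,0,0,0]]]'
python3 -m crank '[[[0,0,0,0,0,0],[0,0,0,0,0,0],[0,0,0,0,0,0],[0,0,0,0,0,0],[0,0,0,0,0,0]]]'
python3 - <<'E'
from h import *
go(.6261,-.2618,.042,2.865)
w=read_camera('wrist');s=read_camera('side');t=read_camera('top')
W=np.zeros((600,800,3),np.uint8)
for i,x,y in((up(w,180,330,60,320,2),0,0),(up(s,180,290,130,190,4),300,0),(up(t,120,400,80,270,1.5),300,250)):
    h,wd=i.shape[:2];h=min(h,600-y);wd=min(wd,800-x);W[y:y+h,x:x+wd]=i[:h,:wd]
cv2.imwrite('pics/fin.png',W)
E
```

```text
time: 21.03
tool_pos: [0.6268, -0.2622, 0.0422]
tcp_rot: [0.435, 3.111, -0.0]
wrist_force: [-1.4, 1.3, 4.3]
width: 0.001
grip_force: 1.9
time: 21.7
tool_pos: [0.5607, -0.2436, 0.2252]
tcp_rot: [0.434, 3.105, -0.003]
wrist_force: [-0.6, -0.3, -0.0]
width: -0.003
grip_force: 0.0
time: 22.12
tool_pos: [0.5601, -0.2432, 0.2215]
tcp_rot: [0.435, 3.111, -0.0]
wrist_force: [-0.9, -0.8, -0.1]
width: 0.0
grip_force: 0.0
t 22.12 pos [ 0.5601 -0.2432  0.2215] yaw 2.8639 z [ 0.001 -0.    -1.   ] w 0.0 q [-0.45  0.15  1.76  0.    1.23 -1.74]
shift cm [-6.84  0.02 17.95] turn [-0.0001  0.0007 -0.0011]
```

View pics/fin.png

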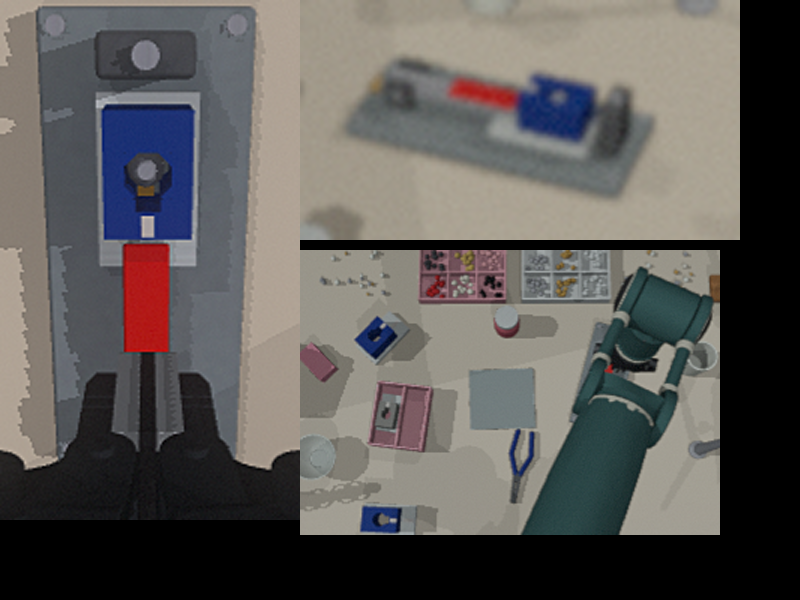

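The final views show the lever lying level over the former's lip and holding by itself, the former flat on the base, and everything else in place. The arm is clear, so I hand in.

```bash
python3 -c "
from workcell import *
print(finish_job())"
```

```text
the job is handed in; nothing more can be done
None
```

The blue former sits home on the keyed spindle, the lever is down and stays down by itself, nothing else was seen to move, and the job is handed in (about 22 s of the 67 s used; no verdict was returned).

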